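# Ease the raised needle head of a sample concentrator down onto its depth stop

## Task

Bring the raised needle head of the sample concentrator down until it rests on its depth stop, the needles in the tubes: flick the red release lever right over to its other end without forcing it, then take the weight at the crank handle and wind up just enough for the ratchet pawl to spring clear. Let the head down by the crank handle, keeping hold until it rests on the stop: never let it run or bang, and do not force it against the stop. Then let go of the crank, leaving the pawl off, and leave the tube rack, jar and bottle where they are.

Things in the scene. Friction and masses are not known exactly. Their poses are not given: they have to be found in the camera images.
- stand: Sample concentrator, fixed to the bench. Origin on the bench under the gear housing, z up. In its frame (mm): base plate x -90..90, y -70..260, 12 thick; white gear housing x -63..53, y -30..60, top at z 235; heater with 12 glass tubes (tops at z 135) centred at y 173. Crank, ratchet wheel, pawl and release lever are on the housing's -y side.
- wheel_centre (a point): Centre of the steel ratchet wheel, on the crank axis, at (0, -39, 165) mm in the stand's frame; the crank axis runs along the stand's y. Wheel radius 42 mm over its 14 teeth, 34 mm at their roots, 10 mm thick. With the pawl in, the wheel turns only upward, clicking every 0.45 rad. A pinion of 25 mm radius on this shaft drives the head's rack: 1 rad of crank is 25 mm of head.
- crank (a joint): Crank angle in rad: grows as the head is wound up (clockwise seen from the handle side, -y), falls as it comes down; head height over the lowest stop setting = 25 mm x this. Held by the pawl at about 3.37 at the start. Handle centre in the stand's frame, psi = 3.6 - crank: x = 70 cos(psi), z = 165 + 70 sin(psi) mm: lowering takes it from the far (+x) side over the top to the near side.
- crank_grip: Black crank handle: a freely spinning sleeve 100 mm long along the stand's y, 23 mm diameter in its middle 60 mm; origin at its centre, y -116.5 mm in the stand's frame, 70 mm from the crank axis (crank arm at y -56..-64). Can be gripped from above at any crank angle met here. The head's weight loads it with 2 to 5 N in the lowering direction; with pawl off and nobody holding, the head runs down.
- release_lever: Release lever; origin on its pivot at (-45, -39, 212) mm in the stand's frame, swinging 0.9 rad about the stand's y between end stops. At the start (pawl sprung in) it leans 0.45 rad to the stand's +x; flicked over it leans 0.45 rad to -x and stays by friction. Pushing its bar takes 1 to 3 N until the end stop; pressing there with over 25 N would bend it.
- lever_bar (a point): Middle of the lever's red thumb bar (13 mm diameter, along the stand's y, y -25..-76 mm, 58 mm from the pivot). In the stand's frame at (-20, -54, 264) mm at the start, (-70, -54, 264) mm when fully over.
- pawl_nose (a point): Centre of the pawl's rounded nose (3.5 mm radius). The pawl turns on the lever's pivot, sprung to the lever: with the lever over the spring lifts it, but the loaded tooth keeps it in until the crank is wound up about 0.01 to 0.05 rad. Its distance from wheel_centre: 39 mm or less between two teeth, up to 46 mm riding over a tooth, 55 mm or more when sprung clear.
- head: Needle head (0.7 to 1.05 kg) with arm and rack; it slides straight up and down. Origin on the underside of its aluminium arm, straight above the depth stop. The arm, 14 mm thick, spans x -55..45, y 20..230 mm in the stand's frame; a blue manifold 100 x 120 mm with 12 needles hangs from it over the tubes. Not to be pushed by hand.
- depth_stop: Adjustable depth stop: brass pillar with a black rubber cap on top of the housing at (20, 40) mm in the stand's frame; its height (top at z 262 to 286 mm) differs from time to time; pressing does not move it. Origin: centre of its top face. The head rests when its origin meets this one (within 1 mm); over 40 N on the stop is forcing it.
- tube_rack: Bystander: white rack 75 x 150 mm with red-capped tubes, 94 mm high; origin at the centre of its underside.
- specimen_jar: Bystander: white jar, 54 mm diameter, 65 mm high; origin at the centre of its underside.
- buffer_bottle: Bystander: white bottle with blue cap, 64 mm diameter, 130 mm high; origin at the centre of its underside.

How it is judged:
On the way, in this order (a step that is already met when the one before it is completed fails the run):
1. the release lever is over at its other end while the loaded tooth still keeps the pawl in and the head up (x of lever_bar in the frame of stand below -0.06 m and distance between pawl_nose and wheel_centre below 0.042 m and z of head in the frame of depth_stop above 0.045 m), for 0.2 s.
2. with the fingers on the crank handle the pawl has sprung clear, the head still up (distance between pawl_nose and wheel_centre above 0.05 m and contact force between the fingers and crank_grip above 0.5 N and z of head in the frame of depth_stop above 0.045 m), for 0.1 s.
3. the head is well on its way down, the fingers still on the crank handle (z of head in the frame of depth_stop below 0.025 m and contact force between the fingers and crank_grip above 0.5 N), for 0.05 s.
4. the head has come to rest on the depth stop with the fingers still on the crank handle (contact force between head and depth_stop above 2 N and z of head in the frame of depth_stop below 0.002 m and contact force between the fingers and crank_grip above 0.5 N), for 0.1 s.
At the end, for the whole second after the job is handed in: The head rests at a standstill with its weight on the depth stop (within 2 mm), the release lever is over and the pawl clear of the wheel (nose more than 50 mm from the wheel's centre), the crank is let go, and rack, jar and bottle are within 15 mm of where they stood (z of head in the frame of depth_stop below 0.002 m and contact force between head and depth_stop above 3 N and linear speed of head below 0.005 m/s and x of lever_bar in the frame of stand below -0.06 m and distance between pawl_nose and wheel_centre above 0.05 m and distance of each of tube_rack, specimen_jar, buffer_bottle from where it was at the start of the episode below 0.015 m); the robot touches nothing.
It fails at once if the head runs: it moves faster than 0.12 m/s (linear speed of head above 0.12 m/s).
It fails at once if the head is forced or banged against the depth stop (more than 40 N) (contact force between head and depth_stop above 40 N).
It fails at once if the release lever is forced (more than 25 N) (contact force between any of the fingers, the arm and release_lever above 25 N).
It fails at once if the robot pushes on the needle head (more than 5 N) (contact force between any of the fingers, the arm and head above 5 N).
It fails at once if a bystander is knocked away (15 mm) (distance of any of tube_rack, specimen_jar, buffer_bottle from where it was at the start of the episode above 0.015 m).
It also fails if it takes over 72 s, if anything falls off the work surface, if the arm or the gripper's body presses on something with over 40 N, if the wrist force passes 120 N, or if a joint passes its speed limit or range.

## Robot

A 6-joint arm with a two-finger parallel gripper is mounted at the origin on the work surface. World frame = base frame: x ahead of the robot, y to its left, z up, the work surface at z = 0. Lengths are in m, angles in rad, forces in N, time in s.
With the tool pointing down it reaches from about 0.375 to 0.9 m from the base axis. Payload 3.1 kg.
Tool frame: the origin (TCP) lies between the finger pads; the fingertips stand 11 mm ahead of it and the grasp point (between the pads) lies 8 mm behind it; z points along the fingers, y is the line along which they close (so a half turn about z gives the same grasp; the last joint's range is limited). The gripper opens to 87 mm and grips with 3 to 60 N. Pads are 19 mm wide; open, the fingers measure 117 mm over their backs; the gripper's body (75 mm by 190 mm) begins 51 mm behind the grasp point.
Start: joints at [-1.349, 0.527, 1.433, -0, 1.181, -0.178], TCP at [0.244, -0.575, 0.234] pointing down, gripper open.
Joint ranges: [-3.08, 3.08], [-0.75, 2.2], [0.22, 2.44], [-1.43, 4.57], [0, 2.65], [-2.85, 2.85]. Speed limits (rad/s): [2.79, 2.79, 3.14, 3.14, 3.14, 3.14].

## Interface

Orientations are given as a unit quaternion [x, y, z, w].
In Python, from rig import robot gives the robot as it stands.
- The arm moves only by the tool move_arm, never from a script. Its argument "moves" is text: rows parted by semicolons, each of 7 numbers parted by spaces: the shift along the tool's x, y, z in units of 100 mm (1.0 is 100 mm), then the turn, a rotation vector about the tool's x, y, z in units of 90 degrees (1.0 is 90 degrees), then the opening, from 0 (shut) to 1 (fully open). A call has 1 to 12 rows; each row is the pose to reach, as a shift and turn from the pose commanded when the call began, along the tool's axes at that moment; what a row does not reach only later rows make up. A row lasts 1/10 s, in which the tool goes at most 50 mm and 8.59 degrees, less where a joint would pass 70% of its speed; a pose out of reach is approached as far as the arm can. A call with a number of a shift or a turn outside -1 to 1 is refused whole. A call with a gripper value outside its range is refused whole. The fingers move at their own pace and stop on an object; "squeeze" is the grip in N (left out, the last holds). Time passes only in rows, so rows that repeat a pose let the fingers close. It gives the time, the measured TCP pose, the force, the opening and the grip force at its end, in the units of the state.
- robot.get_obs(): the state, without advancing time (a new reading comes with each control period).
- robot.camera(name): name is "scene" or "top" or "wrist"; returns a dict with "image" (400x640x3 uint8, red, green, blue), "intrinsics" (3x3 intrinsics, pixels), "extrinsics" (4x4, takes a point from world to camera coordinates). Camera axes: x right, y up, looking along -z (the intrinsics and any distortion apply to the point x, -y, -z); pixel columns grow to the right and rows downward; lengths in m; the calibration is good to about 2 mm. A picture is of the moment at which its call begins. There is no depth.
- robot.hand_in(): hands the job in; it is judged then, once.
The state is a dict: "time": time; "q": joint angles; "joint_velocities": joint speeds; "joint_torque": joint torques, N m; "position": TCP position; "tool_rot": TCP orientation; "ft_force": force on the tool from outside, world axes, zero at the start; "moment": the same for the moment, N m; "grip_width": finger opening in m; "grip_force": force on a finger pad.
Only numpy, scipy, OpenCV 4.12 (cv2) and the standard library are available. Lean on these libraries where they do the work, as an engineer would, in place of code of your own. Each camera call takes 0.05 s, during which the arm holds its last target. There are 200 camera calls.

## Working session

There is one attempt and no reset: what is moved stays moved. The work goes in short steps, Python scripts to look and compute and a tool call to move; the robot and the scene stay as the last step left them, time stands still between calls to the robot, and variables do not carry over. Pictures are saved under pics/ and viewed, at most 10 in all, crops included, and the job is handed in when it is done.

Besides the shell and the picture viewer there is one more tool, called after "Emit:" as name(argument=value, ...) on one line, values as JSON. move_arm: Moves the arm, as the interface text tells. Shifts and turns lie within -1 to 1; 1 stands for 100 mm of shift or 90 degrees of turn. Its arguments: {"type":"object","properties":{"moves":{"type":"string"},"squeeze":{"type":"number"}},"required":["moves"]}

```bash
mkdir -p pics; cat > h.py <<'E'
import numpy as np, cv2
from rig import robot
from scipy.spatial.transform import Rotation as R
def cam(n):
    c=robot.camera(n); return c['image'],np.array(c['intrinsics']),np.array(c['extrinsics'])
def ray(K,E,u,v):
    d=np.linalg.inv(K)@[u,v,1]; d=np.array([d[0],-d[1],-d[2]])
    Rm=E[:3,:3]; return -Rm.T@E[:3,3], Rm.T@d
def onz(K,E,u,v,z):
    o,d=ray(K,E,u,v); return o+d*(z-o[2])/d[2]
def proj(K,E,p):
    q=E[:3,:3]@np.asarray(p)+E[:3,3]; q=K@[q[0],-q[1],-q[2]]; return q[:2]/q[2]
def tri(a,b):
    A=[];y=[]
    for o,d in (a,b):
        d=d/np.linalg.norm(d);P=np.eye(3)-np.outer(d,d);A.append(P);y.append(P@o)
    return np.linalg.lstsq(np.vstack(A),np.hstack(y),rcond=None)[0]
def save(im,f): cv2.imwrite('pics/'+f,im[:,:,::-1])
E
python3 - <<'E'
from h import *
a=cam('scene');b=cam('top')
np.savez('c0.npz',si=a[0],sK=a[1],sE=a[2],ti=b[0],tK=b[1],tE=b[2])
save(a[0],'s0.png');save(b[0],'t0.png')
o=robot.get_obs();print(o['time'],o['position'],o['tool_rot'],o['grip_width'],o['ft_force'])
E
```

```text
0.1 [ 0.24370693 -0.57482649  0.23267703] [ 9.79991143e-01  1.99038675e-01 -3.32625353e-05 -9.82351278e-04] 0.08712392909891259 [-0.13038031 -0.37232183  0.44355716]
```

View pics/s0.png

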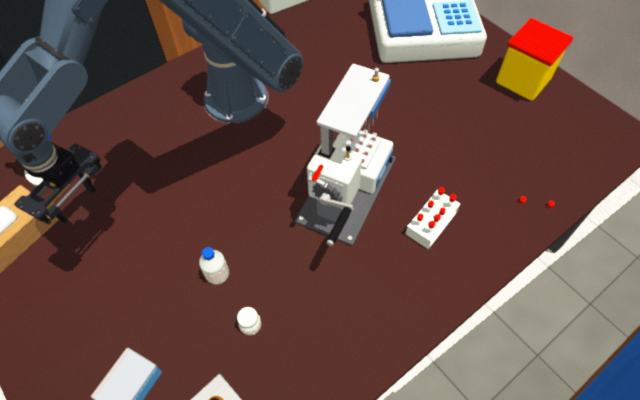

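View pics/t0.png

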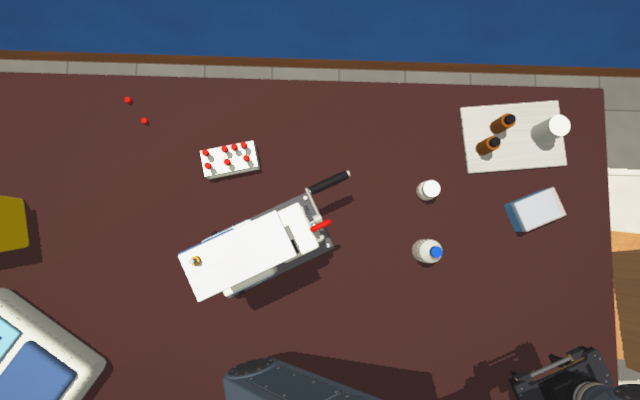

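The scene view shows the stand at about (345,150), the red lever at (317,173) and the handle from (348,212) to (331,242). In the top view the lever is at (321,226) and the handle runs from (308,191) to (349,173). I'll crop both views closer.

```bash
python3 - <<'E'
from h import *
d=np.load('c0.npz')
s=cv2.resize(d['si'][130:260,270:400],None,fx=4,fy=4,interpolation=cv2.INTER_CUBIC)
t=cv2.resize(d['ti'][150:300,240:370],None,fx=4,fy=4,interpolation=cv2.INTER_CUBIC)
save(s,'s1.png');save(t,'t1.png')
for k,(x0,y0,x1,y1) in {'s':(300,150,335,200),'t':(300,210,340,245)}.items():
    im=d[k+'i'].astype(int); m=(im[...,0]>130)&(im[...,1]<70)&(im[...,2]<70)
    M=np.zeros_like(m);M[y0:y1,x0:x1]=m[y0:y1,x0:x1]
    ys,xs=np.nonzero(M);print(k,len(xs),cv2.minAreaRect(np.c_[xs,ys].astype(np.float32)))
    K,E=d[k+'K'],d[k+'E'];print('cam',ray(K,E,320,200))
E
```

```text
s 68 ((316.8000183105469, 172.4000244140625), (4.472135543823242, 16.994115829467773), 26.56505012512207)
cam (array([ 1.12496372, -0.50160919,  1.27421816]), array([-0.42210329,  0.31649706, -0.8496872 ]))
t 115 ((320.7000427246094, 224.90003967285156), (5.81377649307251, 21.913467407226562), 63.43495178222656)
cam (array([ 0.5271968 , -0.05743139,  1.13268638]), array([ 0.10027495, -0.02841114, -0.99461308]))
```

View pics/s1.png

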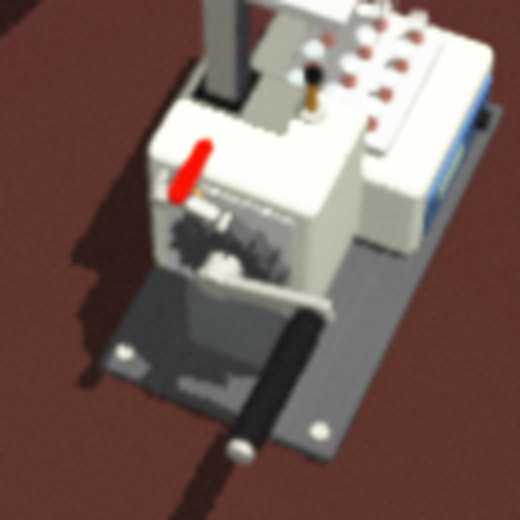

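View pics/t1.png

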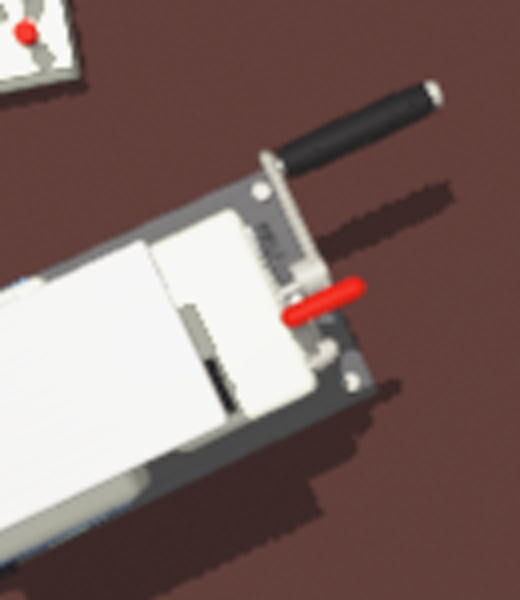

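The crops show the lever bar, the handle and the front base corners in both views. I'll cast these points onto planes at their known heights and do a rigid 2D fit.

```bash
python3 - <<'E'
from h import *
d=np.load('c0.npz')
P=[('s',103,367,-90,-70,12),('s',330,460,90,-70,12),('s',241,452,68,-168,181),('s',192,170,-20,-50.5,264),
('t',434,94,68,-168,181),('t',325,302,-20,-50.5,264),('t',373,392,-90,-70,12)]
W=[];S=[]
for k,u,v,x,y,z in P:
    ox,oy=(270,130) if k=='s' else (240,150)
    p=onz(d[k+'K'],d[k+'E'],ox+u/4-.4,oy+v/4-.4,z/1e3);W.append(p[:2]);S.append([x/1e3,y/1e3])
W=np.array(W);S=np.array(S);w0=W.mean(0);s0=S.mean(0)
U,_,V=np.linalg.svd((S-s0).T@(W-w0));Rm=(U@V).T
print('det',np.linalg.det(Rm));t=w0-Rm@s0
yaw=np.arctan2(Rm[1,0],Rm[0,0]);print(t,yaw,np.degrees(yaw))
print('res mm',((W-(S@Rm.T+t))*1e3).round(1))
np.savez('st.npz',t=t,yaw=yaw)
k=lambda p:tri(ray(d['sK'],d['sE'],*p[0]),ray(d['tK'],d['tE'],*p[1]))
print('tri bar',k(((317.6,172.1),(320.9,225.1))),'handle tip',k(((329.9,242.6),(348.1,173.1))))
for n,q in dict(bar0=(-20,-54,264),bar1=(-70,-54,264),h=(68,-116.5,181),top=(0,-116.5,235),near=(-70,-116.5,165)).items():
    print(n,(Rm@np.array(q[:2])/1e3+t).round(4),q[2])
E
```

```text
det 1.0000000000000004
[ 0.55630444 -0.02807364] 0.44498168441294117 25.495572477483858
res mm [[ 4.6  0.8]
 [-2.3  0.4]
 [-0.2  0.4]
 [-2.1  1.2]
 [ 0.7 -2.1]
 [-0.8 -2.7]
 [ 0.1  2. ]]
tri bar [ 0.55974162 -0.083952    0.26855846] handle tip [ 0.69064113 -0.15154896  0.18404519]
bar0 [ 0.5615 -0.0854] 264
bar1 [ 0.5164 -0.1069] 264
h [ 0.6678 -0.104 ] 181
top [ 0.6065 -0.1332] 235
near [ 0.5433 -0.1634] 165
```

The stand is located to within about 3 mm. First I raise the arm and turn the gripper so it closes along the stand's x.

Emit:
move_arm(moves="0 0 -1 0 0 0 0; 0 0 -1 0 0 0 0; 0.5 -0.5 -1 0 0 -1 0; 1 -1 -1 0 0 -1 0; 1 -1 -1 0 0 -1 0; 1 -1 -1 0 0 -1 0; 1 -1 -1 0 0 -1 0; 1 -1 -1 0 0 -1 0; 1 -1 -1 0 0 -1 0; 1 -1 -1 0 0 -1 0; 1 -1 -1 0 0 -1 0; 1 -1 -1 0 0 -1 0", squeeze=20)

```text
time: 1.3
position: [0.2968, -0.4439, 0.333]
tool_rot: [0.579, 0.815, 0.0, -0.001]
ft_force: [-0.4, -0.2, 0.4]
grip_width: 0.0028
grip_force: 0.0
```

```bash
cat >> h.py <<'E'
_s=np.load('st.npz');T0=_s['t'];YAW=float(_s['yaw'])
c,s=np.cos(YAW),np.sin(YAW);RS=np.array([[c,-s],[s,c]])
def stand():
    o=robot.get_obs();p=o['position'];q=RS.T@(p[:2]-T0)*1e3
    f=o['ft_force'];fs=RS.T@f[:2]
    print('t',round(o['time'],2),'stand TCP mm',q.round(1),round(p[2]*1e3,1),'F stand',fs.round(1),round(f[2],1),'w',round(o['grip_width']*1e3,1),'grip',round(o['grip_force'],1))
    return o
def to(x,y,z):
    o=stand();w=np.r_[RS@np.array([x,y])/1e3+T0,z/1e3]
    Rt=R.from_quat(o['tool_rot']);ex=np.array([-s,c,0])  # desired: tool y = stand x, z down
    ty=np.r_[RS[:,0],0];tz=np.array([0,0,-1.]);tx=np.cross(ty,tz)
    D=R.from_matrix(np.c_[tx,ty,tz])
    print('shift',(Rt.inv().apply(w-o['position'])*10).round(3),'turn',((Rt.inv()*D).as_rotvec()/(np.pi/2)).round(3))
E
python3 -c "
from h import *
to(25,-62,330)"
```

```text
t 1.3 stand TCP mm [-413.2 -263.6] 333.0 F stand [-0.4  0. ] 0.4 w 2.8 grip 0.0
shift [2.48  4.138 0.033] turn [ 0.    -0.001 -0.069]
```

Emit:
move_arm(moves="0.3 0.5 0 0 0 -0.07 0; 0.6 1 0 0 0 -0.07 0; 0.6 1 0 0 0 -0.07 0")

```text
time: 1.6
position: [0.3735, -0.3515, 0.333]
tool_rot: [0.535, 0.845, 0.001, -0.001]
ft_force: [0.0, 0.0, 0.7]
grip_width: 0.0005
grip_force: 0.0
```

Emit:
move_arm(moves="0.3 0.5 0 0 0 0 0; 0.6 1 0 0 0 0 0; 0.6 1 0 0 0 0 0")

```text
time: 1.9
position: [0.4382, -0.2543, 0.3332]
tool_rot: [0.534, 0.845, 0.001, -0.001]
ft_force: [-0.1, -0.3, -0.1]
grip_width: 0.0006
grip_force: 0.0
```

Emit:
move_arm(moves="0.3 0.5 0 0 0 0 0; 0.6 1 0 0 0 0 0; 0.6 1 0 0 0 0 0")

```text
time: 2.2
position: [0.5032, -0.1576, 0.3332]
tool_rot: [0.534, 0.845, 0.001, -0.001]
ft_force: [-0.3, -0.4, 1.4]
grip_width: -0.0001
grip_force: 0.0
```

Emit:
move_arm(moves="0.3 0.5 0 0 0 0 0; 0.6 1 0 0 0 0 0; 0.6 1 0 0 0 0 0; 0.6 1 0 0 0 0 0")

```text
time: 2.6
position: [0.5674, -0.0625, 0.3329]
tool_rot: [0.534, 0.845, -0.0, -0.0]
ft_force: [-0.7, -0.6, -0.7]
grip_width: 0.0004
grip_force: 0.0
```

```bash
python3 -c "
from h import *
to(25,-62,261)
w=cam('wrist');save(w[0],'w1.png')
p=lambda q:proj(w[1],w[2],np.r_[RS@np.array(q[:2])/1e3+T0,q[2]/1e3]).round(1)
print(p((-20,-25,264)),p((-20,-76,264)),p((68,-166,181)),p((68,-66,181)))"
```

```text
t 2.6 stand TCP mm [ -4.8 -35.9] 332.9 F stand [-0.9 -0.2] -0.7 w 0.4 grip 0.0
shift [-0.262  0.298  0.718] turn [-0.    -0.    -0.001]
[302.3 207. ] [303.4 264.9] [381.6 299.9] [386.6 221.6]
```

View pics/w1.png

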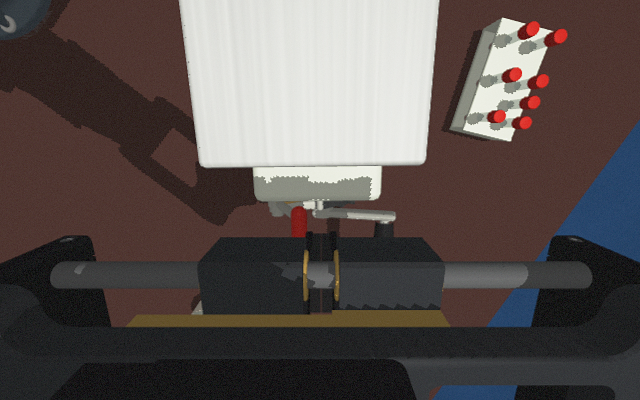

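The wrist view shows the red bar's inner end at (300,207), where I predicted (302,207). The crank arm end matches too. Now I go down beside the bar.

Emit:
move_arm(moves="-0.27 0.3 0 0 0 0 0; -0.27 0.3 0 0 0 0 0; -0.27 0.3 0.35 0 0 0 0; -0.27 0.3 0.7 0 0 0 0; -0.27 0.3 0.7 0 0 0 0; -0.27 0.3 0.7 0 0 0 0")

```text
time: 3.25
position: [0.6048, -0.0774, 0.2637]
tool_rot: [0.536, 0.844, -0.0, -0.001]
ft_force: [-0.0, -1.0, 1.1]
grip_width: 0.0004
grip_force: 0.0
```

Emit:
move_arm(moves="0 -0.1 0 0 0 0 0; 0 -0.2 0 0 0 0 0; 0 -0.25 0 0 0 0 0; 0 -0.3 0 0 0 0 0; 0 -0.35 0 0 0 0 0; 0 -0.4 0 0 0 0 0; 0 -0.45 0 0 0 0 0; 0 -0.45 0 0 0 0 0")

```text
time: 4.05
position: [0.564, -0.0956, 0.2635]
tool_rot: [0.536, 0.844, -0.0, -0.0]
ft_force: [-0.3, -0.1, -0.5]
grip_width: 0.0006
grip_force: 0.0
```

```bash
python3 -c "
from h import *
stand()"
```

```text
t 4.05 stand TCP mm [-22.1 -64.3] 263.5 F stand [-0.3  0. ] -0.5 w 0.6 grip 0.0
```

Emit:
move_arm(moves="0 -0.05 0 0 0 0 0; 0 -0.1 0 0 0 0 0; 0 -0.14 0 0 0 0 0; 0 -0.18 0 0 0 0 0; 0 -0.18 0 0 0 0 0")

```text
time: 4.55
position: [0.5476, -0.1033, 0.2634]
tool_rot: [0.536, 0.844, -0.0, -0.001]
ft_force: [-0.3, -0.3, 0.6]
grip_width: 0.0009
grip_force: 0.0
```

```bash
python3 -c "
from h import *
stand()
for n in ('scene','top'):
    im,K,E=cam(n);i=im.astype(int)
    p=proj(K,E,np.r_[RS@np.array([-45,-54])/1e3+T0,.264]);x,y=p.astype(int)
    m=(i[...,0]>110)&(i[...,1]<70)&(i[...,2]<70);M=0*m;M[y-22:y+22,x-22:x+22]=m[y-22:y+22,x-22:x+22]
    ys,xs=np.nonzero(M);print(n,len(xs))
    if len(xs):
        for u,v in ((xs.min(),ys[xs.argmin()]),(xs.max(),ys[xs.argmax()]),(xs[ys.argmin()],ys.min()),(xs[ys.argmax()],ys.max()),(xs.mean(),ys.mean())):
            q=onz(K,E,u,v,.264);print((RS.T@(q[:2]-T0)*1e3).round(1))
"
```

```text
t 4.55 stand TCP mm [-40.2 -64.1] 263.4 F stand [-0.4 -0.1] 0.6 w 0.9 grip 0.0
scene 19
[-63.8 -68.5]
[-55.2 -64.4]
[-63.5 -58.6]
[-56.8 -71.6]
[-59.1 -65.9]
top 0
```

Emit:
move_arm(moves="0 -0.02 0 0 0 0 0; 0 -0.04 0 0 0 0 0; 0 -0.06 0 0 0 0 0; 0 -0.06 0 0 0 0 0")

```text
time: 5.05
position: [0.5428, -0.1056, 0.2634]
tool_rot: [0.536, 0.844, -0.0, -0.0]
ft_force: [0.5, 1.0, -0.2]
grip_width: 0.0
grip_force: 0.2
```

Emit:
move_arm(moves="0 -0.01 0 0 0 0 0; 0 -0.02 0 0 0 0 0; 0 -0.02 0 0 0 0 0")

```text
time: 5.35
position: [0.5412, -0.1064, 0.2636]
tool_rot: [0.536, 0.844, -0.0, -0.0]
ft_force: [1.3, 0.2, -0.9]
grip_width: 0.0003
grip_force: 0.5
```

Emit:
move_arm(moves="0 -0.01 0 0 0 0 0; 0 -0.01 0 0 0 0 0")

```text
time: 5.55
position: [0.5403, -0.1069, 0.2635]
tool_rot: [0.536, 0.844, -0.0, -0.0]
ft_force: [0.1, 0.5, -0.6]
grip_width: 0.0002
grip_force: 0.5
```

Emit:
move_arm(moves="0 -0.01 0 0 0 0 0; 0 -0.01 0 0 0 0 0")

```text
time: 5.75
position: [0.5394, -0.1074, 0.2636]
tool_rot: [0.536, 0.844, -0.0, 0.0]
ft_force: [1.0, 0.7, -0.5]
grip_width: 0.0004
grip_force: 0.6
```

```bash
python3 -c "
from h import *
stand()"
```

```text
t 5.75 stand TCP mm [-49.4 -64.3] 263.6 F stand [1.2 0.2] -0.5 w 0.4 grip 0.6
```

Emit:
move_arm(moves="0 0.2 0 0 0 0 0; 0 0.6 0 0 0 0 0; -0.3 0.9 -0.3 0 0 0 0.5; -0.64 1 -0.3 0 0 0 1; -0.64 1 -0.3 0 0 0 1; -0.64 1 -0.3 0 0 0 1; -0.64 1 -0.3 0 0 0 1; -0.64 1 -0.3 0 0 0 1")

```text
time: 6.55
position: [0.656, -0.1219, 0.2933]
tool_rot: [0.536, 0.844, -0.0, -0.001]
ft_force: [-0.9, -0.4, 0.4]
grip_width: 0.0405
grip_force: 0.0
```

```bash
python3 -c "
from h import *
to(68,-128,173)
for n in ('scene','top'):
    im,K,E=cam(n);i=im.astype(int);save(im,n+'2.png')
    p=proj(K,E,np.r_[RS@np.array([-45,-54])/1e3+T0,.264]);x,y=p.astype(int)
    m=(i[...,0]>110)&(i[...,1]<70)&(i[...,2]<70);M=0*m;M[y-22:y+22,x-22:x+22]=m[y-22:y+22,x-22:x+22]
    ys,xs=np.nonzero(M);print(n,len(xs))
    if len(xs):
        for u,v in ((xs.min(),ys[xs.argmin()]),(xs.max(),ys[xs.argmax()]),(xs[ys.argmin()],ys.min()),(xs[ys.argmax()],ys.max()),(xs.mean(),ys.mean())):
            q=onz(K,E,u,v,.264);print((RS.T@(q[:2]-T0)*1e3).round(1))
w=cam('wrist');print('handle in wrist',[proj(w[1],w[2],np.r_[RS@np.array(q[:2])/1e3+T0,q[2]/1e3]).round(1) for q in ((68,-70,181),(68,-166,181))])
save(w[0],'w2.png')
"
```

```text
t 6.55 stand TCP mm [  49.6 -127.6] 293.3 F stand [-1.   0.1] 0.4 w 40.5 grip 0.0
shift [-0.005  0.186  1.202] turn [-0.001 -0.001 -0.003]
scene 0
top 0
handle in wrist [array([341.1, 143.3]), array([339.7, 242.1])]
```

View pics/w2.png

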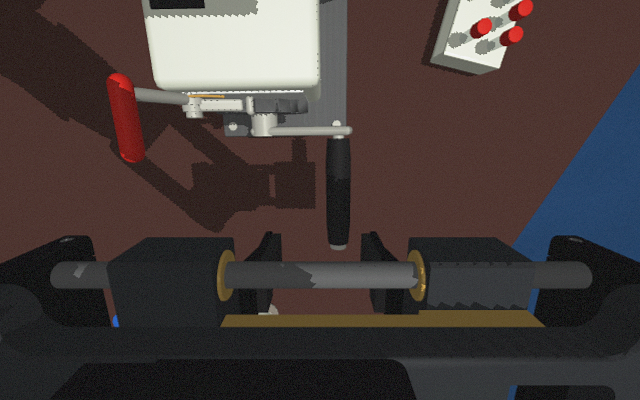

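The wrist view shows the handle at x≈339, from (338,130) to (338,246), as predicted. The lever bar is over at (118,80)-(132,157). I'll check its position in the stand frame.

```bash
python3 -c "
from h import *
i,K,E=cam('wrist');i=i.astype(int)
m=(i[...,0]>90)&(i[...,1]<50)&(i[...,2]<50);m[:,200:]=0;m[:60]=0;m[200:]=0
ys,xs=np.nonzero(m);print(len(xs),cv2.minAreaRect(np.c_[xs,ys].astype(np.float32)))
for u,v in ((xs.mean(),ys.mean()),):
    q=onz(K,E,u,v,.264);print((RS.T@(q[:2]-T0)*1e3).round(1))
"
```

```text
2172 ((125.55769348144531, 116.78844451904297), (91.1939926147461, 25.887327194213867), 78.69007110595703)
[-68.2 -48.4]
```

Emit:
move_arm(moves="0 0.19 0.2 0 0 0 1; 0 0.19 0.2 0 0 0 1; 0 0.19 0.2 0 0 0 1; 0 0.19 0.2 0 0 0 1; 0 0.19 0.2 0 0 0 1; 0 0.19 0.5 0 0 0 1; 0 0.19 0.8 0 0 0 1; 0 0.19 1 0 0 0 1; 0 0.19 1 0 0 0 1")

```text
time: 7.65
position: [0.672, -0.1141, 0.1906]
tool_rot: [0.536, 0.844, -0.001, -0.003]
ft_force: [-0.0, -0.1, -0.1]
grip_width: 0.087
grip_force: 0.0
```

Emit:
move_arm(moves="0 0 0.1 0 0 0 1; 0 0 0.2 0 0 0 1; 0 0 0.2 0 0 0 1")

```text
time: 7.95
position: [0.6739, -0.1144, 0.1729]
tool_rot: [0.536, 0.844, -0.0, -0.001]
ft_force: [-0.3, -0.2, -0.6]
grip_width: 0.0868
grip_force: 0.0
```

```bash
python3 -c "
from h import *
to(68,-128,173)"
```

```text
t 7.95 stand TCP mm [  68.9 -128.6] 172.9 F stand [-0.3 -0.1] -0.6 w 86.8 grip 0.0
shift [ 0.006 -0.009 -0.001] turn [-0.001 -0.001 -0.003]
```

The lever is over at x≈-68. Next I grip the handle.

Emit:
move_arm(moves="0 0 0 0 0 0 0; 0 0 0 0 0 0 0; 0 0 0 0 0 0 0; 0 0 0 0 0 0 0; 0 0 0 0 0 0 0; 0 0 0 0 0 0 0; 0 0 0 0 0 0 0; 0 0 0 0 0 0 0; 0 0 0 0 0 0 0; 0 0 0 0 0 0 0", squeeze=25)

```text
time: 8.95
position: [0.6717, -0.1156, 0.1728]
tool_rot: [0.535, 0.845, -0.002, -0.002]
ft_force: [-5.2, -2.7, 1.6]
grip_width: 0.022
grip_force: 25.0
```

```bash
python3 -c "
from h import *
stand()"
```

```text
t 8.95 stand TCP mm [  66.5 -128.7] 172.8 F stand [-5.8 -0.2] 1.6 w 22.0 grip 25.0
```

Emit:
move_arm(moves="0 -0.01 0 0 0 0 0; 0 -0.02 0.01 0 0 0 0; 0 -0.02 0.02 0 0 0 0; 0 -0.02 0.03 0 0 0 0; 0 -0.01 0.04 0 0 0 0; 0 -0.01 0.05 0 0 0 0; 0 -0.01 0.05 0 0 0 0")

```text
time: 9.65
position: [0.6725, -0.1153, 0.1681]
tool_rot: [0.536, 0.844, -0.001, -0.001]
ft_force: [-5.5, -2.3, 1.9]
grip_width: 0.0222
grip_force: 25.0
```

```bash
python3 -c "
from h import *
stand()
i,K,E=cam('wrist');save(cv2.resize(i[:200,60:380],None,fx=2,fy=2),'w3.png')
i,K,E=cam('scene');save(i,'s3.png')"
```

```text
t 9.65 stand TCP mm [  67.4 -128.7] 168.1 F stand [-5.9  0.3] 1.9 w 22.2 grip 25.0
```

View pics/w3.png

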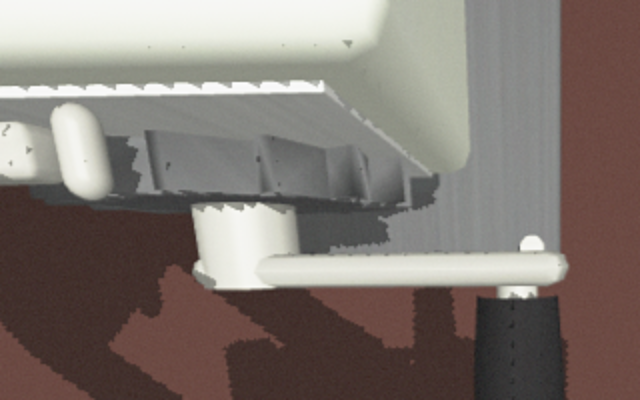

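```bash
python3 -c "
from h import *
i,K,E=cam('wrist')
def f(u,v,y):
    o,d=ray(K,E,u/2+60,v/2);os=RS.T@(o[:2]-T0);ds=RS.T@d[:2];k=(y/1e3-os[1])/ds[1];return ((os[0]+k*ds[0])*1e3).round(1),((o[2]+k*d[2])*1e3).round(1)
print('cam y',(RS.T@(ray(K,E,0,0)[0][:2]-T0)*1e3))
print('nose near tip',f(85,190,-44),'nose far',f(70,105,-34),'tooth front',f(155,190,-44),f(265,190,-44),'hub',f(245,288,-64))
for q in [(-20,-44,200),(-25,-44,208),(0,-44,207)]: print(q,(proj(K,E,np.r_[RS@np.array(q[:2])/1e3+T0,q[2]/1e3])-[60,0])*2)
"
```

```text
cam y [ 67.81128043 -54.15547158]
nose near tip (np.float64(-8.0), np.float64(213.8)) nose far (np.float64(2.9), np.float64(228.8)) tooth front (np.float64(3.7), np.float64(213.2)) (np.float64(22.4), np.float64(212.1)) hub (np.float64(-7.1), np.float64(162.3))
(-20, -44, 200) [ 76.09237296 197.28708388]
(-25, -44, 208) [ 16.02417561 193.68047868]
(0, -44, 207) [155.61056875 193.39880982]
```

The wrist view shows the pawl nose at crop (80,150), left of the first tooth. It doesn't settle the height, so I'll compare the scene view with the start.

```bash
python3 -c "
from h import *
a=np.load('c0.npz')['si'];b=cv2.imread('pics/s3.png')[:,:,::-1]
f=lambda i:cv2.resize(i[155:215,295:360],None,fx=6,fy=6,interpolation=cv2.INTER_CUBIC)
save(np.hstack([f(a),f(b)]),'s3c.png')"
```

```text
(no output)
```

View pics/s3c.png

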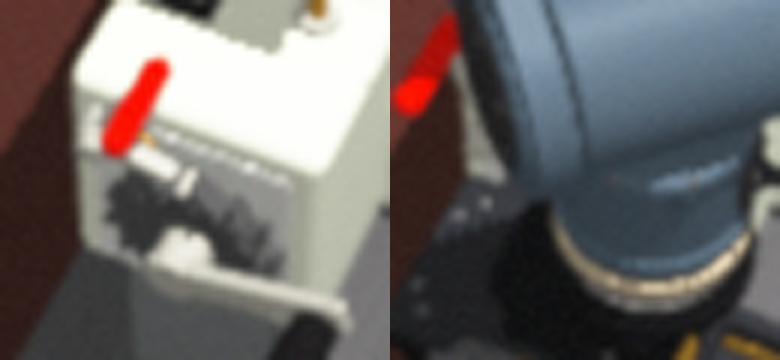

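The arm hides the pawl in the new scene view. I'll take the pawl's length from the start view and intersect it with the wrist ray.

```bash
python3 -c "
from h import *
d=np.load('c0.npz')
def ry(K,E,u,v,y):
    o,dd=ray(K,E,u,v);os=RS.T@(o[:2]-T0);ds=RS.T@dd[:2];k=(y/1e3-os[1])/ds[1];return np.array([(os[0]+k*ds[0])*1e3,(o[2]+k*dd[2])*1e3])
n=ry(d['sK'],d['sE'],325.8,184.7,-42);print('engaged nose',n,'L',np.hypot(*(n-[-45,212])),'dist',np.hypot(*(n-[0,165])))
i,K,E=cam('wrist')
o,dd=ray(K,E,80/2+60,150/2)
for z in (195,200,204,208,212,216,220,224,228):
    p=o+dd*(z/1e3-o[2])/dd[2];q=RS.T@(p[:2]-T0)*1e3;print(z,q.round(1),'L',np.hypot(q[0]+45,z-212).round(1),'dist',np.hypot(q[0],z-165).round(1))
"
```

```text
engaged nose [ -3.09966933 212.42062992] L 41.90244192676619 dist 47.52182753245045
195 [-21.  -34.7] L 29.4 dist 36.6
200 [-17.4 -35.4] L 30.1 dist 39.1
204 [-14.6 -36.1] L 31.5 dist 41.6
208 [-11.7 -36.7] L 33.5 dist 44.6
212 [ -8.9 -37.3] L 36.1 dist 47.8
216 [ -6.  -37.9] L 39.2 dist 51.4
220 [ -3.1 -38.6] L 42.6 dist 55.1
224 [ -0.3 -39.2] L 46.3 dist 59.0
228 [  2.6 -39.8] L 50.2 dist 63.1
```

The ray geometry puts the nose about 52-55 mm from the wheel centre, so the pawl is clear. I wind 1.5 mm more as margin and relax the sideways force.

Emit:
move_arm(moves="0 -0.01 0.005 0 0 0 0; 0 -0.02 0.01 0 0 0 0; 0 -0.02 0.015 0 0 0 0; 0 -0.02 0.015 0 0 0 0; 0 -0.02 0.015 0 0 0 0")

```text
time: 10.35
position: [0.6725, -0.1155, 0.1674]
tool_rot: [0.536, 0.844, 0.001, 0.001]
ft_force: [-0.9, 0.3, 2.7]
grip_width: 0.0218
grip_force: 24.9
```

```bash
python3 -c "
from h import *
stand()"
```

```text
t 10.35 stand TCP mm [  67.3 -128.9] 167.4 F stand [-0.7  0.6] 2.7 w 21.8 grip 24.9
```

```bash
cat >> h.py <<'E'
def arc(cx,cz,dpsi,n=12,rel=True):
    o=stand();p=o['position'];q=RS.T@(p[:2]-T0)*1e3
    a0=np.arctan2(p[2]*1e3-cz,q[0]-cx);print('psi',a0.round(3),'r',np.hypot(p[2]*1e3-cz,q[0]-cx).round(2))
    a=a0+dpsi*np.arange(1,n+1)/n
    print('; '.join('0 %.2f %.2f 0 0 0 0'%(y,z) for y,z in zip(.7*(np.cos(a)-np.cos(a0)),-.7*(np.sin(a)-np.sin(a0)))))
E
python3 -c "
from h import *
arc(-1.9,157,.72)"
```

```text
t 10.35 stand TCP mm [  67.3 -128.9] 167.4 F stand [-0.7  0.6] 2.7 w 21.8 grip 24.9
psi 0.149 r 69.94
0 -0.01 -0.04 0 0 0 0; 0 -0.02 -0.08 0 0 0 0; 0 -0.03 -0.12 0 0 0 0; 0 -0.04 -0.16 0 0 0 0; 0 -0.06 -0.20 0 0 0 0; 0 -0.08 -0.24 0 0 0 0; 0 -0.10 -0.27 0 0 0 0; 0 -0.13 -0.31 0 0 0 0; 0 -0.15 -0.34 0 0 0 0; 0 -0.18 -0.37 0 0 0 0; 0 -0.21 -0.40 0 0 0 0; 0 -0.24 -0.43 0 0 0 0
```

Emit:
move_arm(moves="0 -0.01 -0.04 0 0 0 0; 0 -0.02 -0.08 0 0 0 0; 0 -0.03 -0.12 0 0 0 0; 0 -0.04 -0.16 0 0 0 0; 0 -0.06 -0.20 0 0 0 0; 0 -0.08 -0.24 0 0 0 0; 0 -0.10 -0.27 0 0 0 0; 0 -0.13 -0.31 0 0 0 0; 0 -0.15 -0.34 0 0 0 0; 0 -0.18 -0.37 0 0 0 0; 0 -0.21 -0.40 0 0 0 0; 0 -0.24 -0.43 0 0 0 0")

```text
time: 11.55
position: [0.6501, -0.1265, 0.2109]
tool_rot: [0.536, 0.844, -0.0, 0.001]
ft_force: [1.3, 1.3, 5.4]
grip_width: 0.0223
grip_force: 25.0
```

```bash
python3 -c "
from h import *
arc(-1.9,157,.72)"
```

```text
t 11.55 stand TCP mm [  42.3 -129.2] 210.9 F stand [1.7 0.6] 5.4 w 22.3 grip 25.0
psi 0.884 r 69.69
0 -0.03 -0.03 0 0 0 0; 0 -0.07 -0.05 0 0 0 0; 0 -0.10 -0.07 0 0 0 0; 0 -0.14 -0.09 0 0 0 0; 0 -0.18 -0.11 0 0 0 0; 0 -0.22 -0.12 0 0 0 0; 0 -0.26 -0.13 0 0 0 0; 0 -0.30 -0.14 0 0 0 0; 0 -0.34 -0.15 0 0 0 0; 0 -0.38 -0.16 0 0 0 0; 0 -0.43 -0.16 0 0 0 0; 0 -0.47 -0.16 0 0 0 0
```

Emit:
move_arm(moves="0 -0.03 -0.04 0 0 0 0; 0 -0.07 -0.07 0 0 0 0; 0 -0.10 -0.09 0 0 0 0; 0 -0.14 -0.11 0 0 0 0; 0 -0.18 -0.13 0 0 0 0; 0 -0.22 -0.14 0 0 0 0; 0 -0.26 -0.15 0 0 0 0; 0 -0.30 -0.16 0 0 0 0; 0 -0.34 -0.17 0 0 0 0; 0 -0.38 -0.18 0 0 0 0; 0 -0.43 -0.18 0 0 0 0; 0 -0.47 -0.18 0 0 0 0")

```text
time: 12.75
position: [0.6067, -0.1474, 0.2271]
tool_rot: [0.536, 0.844, -0.001, -0.0]
ft_force: [0.4, -7.1, -2.4]
grip_width: 0.0221
grip_force: 24.9
```

```bash
python3 -c "
from h import *
arc(-1.9,157,.6)"
```

```text
t 12.75 stand TCP mm [  -5.9 -129.4] 227.1 F stand [-2.7 -6.6] -2.4 w 22.1 grip 24.9
psi 1.627 r 70.21
0 -0.03 0.00 0 0 0 0; 0 -0.07 0.01 0 0 0 0; 0 -0.10 0.01 0 0 0 0; 0 -0.14 0.02 0 0 0 0; 0 -0.17 0.03 0 0 0 0; 0 -0.20 0.04 0 0 0 0; 0 -0.24 0.06 0 0 0 0; 0 -0.27 0.07 0 0 0 0; 0 -0.30 0.09 0 0 0 0; 0 -0.33 0.10 0 0 0 0; 0 -0.36 0.12 0 0 0 0; 0 -0.39 0.14 0 0 0 0
```

Emit:
move_arm(moves="-0.01 -0.03 0.00 0 0 0 0; -0.02 -0.07 0.01 0 0 0 0; -0.02 -0.10 0.01 0 0 0 0; -0.02 -0.14 0.02 0 0 0 0; -0.02 -0.17 0.03 0 0 0 0; -0.02 -0.20 0.04 0 0 0 0")

```text
time: 13.35
position: [0.5896, -0.1559, 0.2233]
tool_rot: [0.536, 0.844, 0.0, -0.001]
ft_force: [-1.0, -2.1, -5.8]
grip_width: 0.0223
grip_force: 24.9
```

```bash
python3 -c "
from h import *
arc(-1.9,157,.6)"
```

```text
t 13.35 stand TCP mm [ -24.9 -129.7] 223.3 F stand [-1.8 -1.4] -5.8 w 22.3 grip 24.9
psi 1.905 r 70.23
0 -0.03 0.01 0 0 0 0; 0 -0.06 0.03 0 0 0 0; 0 -0.10 0.04 0 0 0 0; 0 -0.13 0.06 0 0 0 0; 0 -0.16 0.08 0 0 0 0; 0 -0.19 0.10 0 0 0 0; 0 -0.21 0.12 0 0 0 0; 0 -0.24 0.14 0 0 0 0; 0 -0.26 0.17 0 0 0 0; 0 -0.29 0.19 0 0 0 0; 0 -0.31 0.22 0 0 0 0; 0 -0.33 0.25 0 0 0 0
```

Emit:
move_arm(moves="0 -0.03 0.02 0 0 0 0; 0 -0.06 0.05 0 0 0 0; 0 -0.10 0.06 0 0 0 0; 0 -0.13 0.08 0 0 0 0; 0 -0.16 0.10 0 0 0 0; 0 -0.19 0.12 0 0 0 0; 0 -0.21 0.14 0 0 0 0; 0 -0.24 0.16 0 0 0 0; 0 -0.26 0.19 0 0 0 0; 0 -0.29 0.21 0 0 0 0; 0 -0.31 0.24 0 0 0 0; 0 -0.33 0.27 0 0 0 0")

```text
time: 14.55
position: [0.5591, -0.1711, 0.197]
tool_rot: [0.536, 0.845, -0.001, -0.001]
ft_force: [-6.4, -3.8, 0.9]
grip_width: 0.0223
grip_force: 25.0
```

```bash
python3 -c "
from h import *
arc(-1.9,157,.24)"
```

```text
t 14.55 stand TCP mm [ -59.  -130.3] 197.0 F stand [-7.4 -0.7] 0.9 w 22.3 grip 25.0
psi 2.531 r 69.72
0 -0.01 0.01 0 0 0 0; 0 -0.02 0.02 0 0 0 0; 0 -0.02 0.04 0 0 0 0; 0 -0.03 0.05 0 0 0 0; 0 -0.04 0.06 0 0 0 0; 0 -0.04 0.07 0 0 0 0; 0 -0.05 0.08 0 0 0 0; 0 -0.06 0.10 0 0 0 0; 0 -0.06 0.11 0 0 0 0; 0 -0.07 0.12 0 0 0 0; 0 -0.07 0.13 0 0 0 0; 0 -0.08 0.15 0 0 0 0
```

Emit:
move_arm(moves="0 -0.02 0.01 0 0 0 0; 0 -0.03 0.02 0 0 0 0; 0 -0.04 0.03 0 0 0 0; 0 -0.05 0.04 0 0 0 0; 0 -0.06 0.05 0 0 0 0; 0 -0.06 0.06 0 0 0 0")

```text
time: 15.15
position: [0.5553, -0.1728, 0.1909]
tool_rot: [0.536, 0.844, 0.0, 0.0]
ft_force: [-0.9, -1.5, -4.4]
grip_width: 0.0223
grip_force: 24.9
```

```bash
cat >> h.py <<'E'
def tang(cx=-1.9,cz=157):
    o=robot.get_obs();p=o['position'];q=RS.T@(p[:2]-T0)*1e3;f=o['ft_force'];fx=(RS.T@f[:2])[0]
    a=np.arctan2(p[2]*1e3-cz,q[0]-cx);print('psi',a%6.283,'Ftan',-np.sin(a)*fx+np.cos(a)*f[2],'Frad',np.cos(a)*fx+np.sin(a)*f[2])
E
python3 -c "
from h import *
arc(-1.9,157,.12,6);tang()"
```

```text
t 15.15 stand TCP mm [ -63.2 -130.2] 190.9 F stand [-1.4 -1. ] -4.4 w 22.3 grip 24.9
psi 2.636 r 70.05
0 -0.01 0.01 0 0 0 0; 0 -0.01 0.02 0 0 0 0; 0 -0.02 0.04 0 0 0 0; 0 -0.03 0.05 0 0 0 0; 0 -0.03 0.06 0 0 0 0; 0 -0.04 0.08 0 0 0 0
psi 2.636499212906257 Ftan 4.585749985291249 Frad -0.8858269736131617
```

Emit:
move_arm(moves="0 -0.01 0.01 0 0 0 0; 0 -0.01 0.02 0 0 0 0; 0 -0.02 0.04 0 0 0 0; 0 -0.03 0.05 0 0 0 0; 0 -0.03 0.06 0 0 0 0; 0 -0.04 0.08 0 0 0 0")

```text
time: 15.75
position: [0.5518, -0.1745, 0.1831]
tool_rot: [0.536, 0.844, 0.0, 0.0]
ft_force: [3.1, 1.3, -4.3]
grip_width: 0.0225
grip_force: 24.9
```

```bash
python3 -c "
from h import *
arc(-1.9,157,.12,6);tang()"
```

```text
t 15.75 stand TCP mm [ -67.1 -130.2] 183.1 F stand [ 3.3 -0.1] -4.3 w 22.5 grip 24.9
psi 2.761 r 70.25
0 -0.01 0.01 0 0 0 0; 0 -0.01 0.03 0 0 0 0; 0 -0.01 0.04 0 0 0 0; 0 -0.02 0.05 0 0 0 0; 0 -0.02 0.07 0 0 0 0; 0 -0.03 0.08 0 0 0 0
psi 2.7613867164413803 Ftan 2.7654265928608153 Frad -4.691374771815795
```

Emit:
move_arm(moves="0 0 0.01 0 0 0 0; 0 0 0.03 0 0 0 0; 0 0 0.04 0 0 0 0; 0 -0.01 0.05 0 0 0 0; 0 -0.01 0.07 0 0 0 0; 0 -0.01 0.08 0 0 0 0")

```text
time: 16.35
position: [0.5496, -0.1756, 0.1749]
tool_rot: [0.536, 0.844, -0.001, -0.0]
ft_force: [-2.7, -4.1, -3.5]
grip_width: 0.0221
grip_force: 24.9
```

```bash
python3 -c "
from h import *
arc(-1.9,157,.12,6);tang()"
```

```text
t 16.35 stand TCP mm [ -69.5 -130.3] 174.9 F stand [-4.2 -2.5] -3.5 w 22.1 grip 24.9
psi 2.883 r 69.96
0 -0.00 0.01 0 0 0 0; 0 -0.01 0.03 0 0 0 0; 0 -0.01 0.04 0 0 0 0; 0 -0.01 0.05 0 0 0 0; 0 -0.01 0.07 0 0 0 0; 0 -0.02 0.08 0 0 0 0
psi 2.883278763997092 Ftan 4.4527657226999136 Frad 3.1853610543938187
```

Emit:
move_arm(moves="0 -0.01 0.01 0 0 0 0; 0 -0.01 0.03 0 0 0 0; 0 -0.01 0.04 0 0 0 0; 0 -0.02 0.05 0 0 0 0; 0 -0.02 0.07 0 0 0 0; 0 -0.02 0.08 0 0 0 0")

```text
time: 16.95
position: [0.5482, -0.1763, 0.1668]
tool_rot: [0.536, 0.844, -0.0, -0.0]
ft_force: [-2.2, -5.2, -2.7]
grip_width: 0.0222
grip_force: 25.0
```

```bash
python3 -c "
from h import *
arc(-1.9,157,.12,6);tang()"
```

```text
t 16.95 stand TCP mm [ -71.1 -130.3] 166.8 F stand [-4.2 -3.7] -2.7 w 22.2 grip 25.0
psi 3.001 r 69.9
0 -0.00 0.01 0 0 0 0; 0 -0.00 0.03 0 0 0 0; 0 -0.00 0.04 0 0 0 0; 0 -0.01 0.06 0 0 0 0; 0 -0.01 0.07 0 0 0 0; 0 -0.01 0.08 0 0 0 0
psi 3.000702731697168 Ftan 3.2891830132972824 Frad 3.8216577108432337
```

Emit:
move_arm(moves="0 -0.01 0.01 0 0 0 0; -0.01 -0.01 0.03 0 0 0 0; -0.01 -0.01 0.04 0 0 0 0; -0.01 -0.02 0.06 0 0 0 0; -0.01 -0.02 0.07 0 0 0 0; -0.01 -0.02 0.08 0 0 0 0")

```text
time: 17.55
position: [0.5476, -0.1768, 0.1599]
tool_rot: [0.536, 0.844, 0.001, 0.0]
ft_force: [-1.0, 4.6, 5.4]
grip_width: 0.022
grip_force: 25.0
```

```bash
python3 -c "
from h import *
arc(-1.9,157,.12,6);tang()"
```

```text
t 17.55 stand TCP mm [ -71.8 -130.5] 159.9 F stand [1.1 4.5] 5.4 w 22.0 grip 25.0
psi 3.101 r 70.0
0 -0.00 0.01 0 0 0 0; 0 -0.00 0.03 0 0 0 0; 0 -0.00 0.04 0 0 0 0; 0 -0.00 0.06 0 0 0 0; 0 0.00 0.07 0 0 0 0; 0 0.00 0.08 0 0 0 0
psi 3.100795739785651 Ftan -5.403572864232721 Frad -0.8554820955378203
```

The tangential force has reversed (3.3 N to -5.4 N), so the head is on the stop. I ease off a little and check visually while still holding.

Emit:
move_arm(moves="0.01 0 -0.01 0 0 0 0; 0.01 0 -0.015 0 0 0 0; 0.01 0 -0.015 0 0 0 0; 0.01 0 -0.015 0 0 0 0; 0.01 0 -0.015 0 0 0 0")

```text
time: 18.05
position: [0.5474, -0.1767, 0.1606]
tool_rot: [0.536, 0.844, 0.0, 0.001]
ft_force: [3.3, 2.8, -1.4]
grip_width: 0.0222
grip_force: 24.9
```

```bash
python3 -c "
from h import *
stand();tang()
i,K,E=cam('scene');d=np.load('c0.npz')
f=lambda i:cv2.resize(i[50:220,280:410],None,fx=3,fy=3,interpolation=cv2.INTER_CUBIC)
save(np.hstack([f(d['si']),f(i)]),'s4.png')"
```

```text
t 18.05 stand TCP mm [ -72.  -130.3] 160.6 F stand [4.2 1.1] -1.4 w 22.2 grip 24.9
psi 3.089561233601756 Ftan 1.2139986180102327 Frad -4.270804424415543
```

View pics/s4.png

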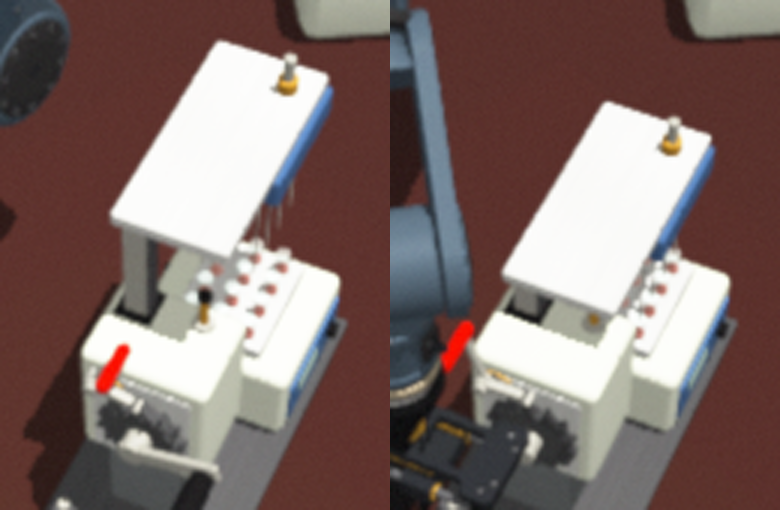

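The view shows the head down on the brass stop with the pawl clear. I settle it onto the stop for a few rows, then open.

Emit:
move_arm(moves="0 0 0.005 0 0 0 0; 0 0 0.01 0 0 0 0; 0 0.01 0.01 0 0 0 0; 0 0.01 0.01 0 0 0 0; 0 0.01 0.01 0 0 0 0; 0 0.01 0.01 0 0 0 0")

```text
time: 18.7
position: [0.5476, -0.1768, 0.16]
tool_rot: [0.536, 0.844, -0.0, 0.0]
ft_force: [0.2, 1.5, 6.2]
grip_width: 0.0222
grip_force: 25.0
```

```bash
python3 -c "
from h import *
stand();tang()"
```

```text
t 18.7 stand TCP mm [ -71.9 -130.4] 160.0 F stand [0.8 1.2] 6.2 w 22.2 grip 25.0
psi 3.0992762107403666 Ftan -6.185298052805084 Frad -0.5536458205619383
```

Emit:
move_arm(moves="0 0 0 0 0 0 1; 0 0 0 0 0 0 1; 0 0 0 0 0 0 1; 0 0 0 0 0 0 1; 0 0 0 0 0 0 1; 0 0 0 0 0 0 1; 0 0 0 0 0 0 1; 0 0 0 0 0 0 1; -0.1 0 -0.1 0 0 0 1; -0.2 0 -0.4 0 0 0 1; -0.2 0 -0.8 0 0 0 1; -0.2 0 -1 0 0 0 1")

```text
time: 19.9
position: [0.5576, -0.1955, 0.2628]
tool_rot: [0.536, 0.844, 0.0, 0.003]
ft_force: [0.3, 0.5, 0.1]
grip_width: 0.0867
grip_force: 0.0
```

Emit:
move_arm(moves="-0.3 -0.3 -0.4 0 0 0 1; -0.6 -0.6 -0.6 0 0 0 1; -0.9 -0.9 -0.6 0 0 0 1; -0.9 -0.9 -0.6 0 0 0 1; -0.9 -0.9 -0.6 0 0 0 1; -0.9 -0.9 -0.6 0 0 0 1; -0.9 -0.9 -0.6 0 0 0 1")

```text
time: 20.6
position: [0.5133, -0.3126, 0.319]
tool_rot: [0.535, 0.845, 0.0, -0.001]
ft_force: [-0.5, 0.1, -0.3]
grip_width: 0.0865
grip_force: 0.0
```

```bash
python3 -c "
from h import *
stand()
i,K,E=cam('scene');save(i,'s5.png')"
```

```text
t 20.6 stand TCP mm [-161.3 -238.3] 319.0 F stand [-0.4  0.3] -0.3 w 86.5 grip 0.0
```

View pics/s5.png

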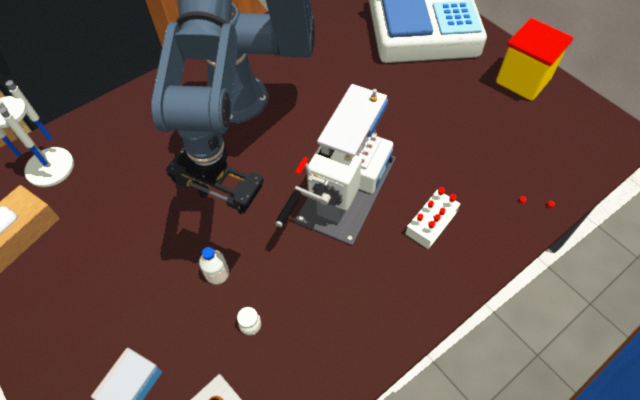

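The head is down at (355,120), the lever is over at (302,166), and the bottle, jar and rack are where they were. The arm is clear of everything.

```bash
python3 -c "
from rig import robot
print(robot.hand_in())"
```

```text
the job is handed in; nothing more can be done
None
```

I handed the job in at about 21 s: the head is down on its depth stop, the lever is over with the pawl clear, the crank is let go, and the rack, jar and bottle have not moved; no verdict came back.

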